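# Dock a circuit module on the trainer rail

## Task

Push the white circuit module along the table until its long side lies flush against the aluminium guide rail and its end is right up against the contact block with the red top. Only push it by its sides: do not lift or tip it, do not use its knob, and leave everything else on the bench where it is.

Things in the scene. Friction and masses are not known exactly. Their poses are not given: they have to be found in the camera images.
- module: Loose circuit module to push (0.25 to 0.55 kg): white box, plywood-coloured top with coloured sockets and a grey knob. 100 (x) x 130 (y) x 34 mm tall, sockets to 41. Origin: centre of its underside, z up. Brass contacts on both 100 mm ends (+y, -y); either may meet a block. Starts between the blocks on the robot's side of the rail, +x side facing the rail, turned up to 0.35 rad from it.
- knob: The module's grey knob, 26 mm across, 18 tall, fixed on the module's top, its axis 18 mm towards -x of the module's centre, its top 52 mm above the table. It does not turn; it must not be pressed or gripped. Origin: centre of its underside, on the module's top.
- rail: Straight aluminium guide rail screwed to the table, rigid: ledge 490 mm long, 30 tall, 22 thick, with a 5 mm thick foot reaching 45 mm behind its face. Origin: at table level, on the middle of its flat face that looks to the robot. x: level, into the rail, away from the robot; y: along the rail. Its yaw varies within 0.2 rad of the world's.
- red_block: Contact block with a red top, rigidly fixed in front of one end of the rail: 90 (x) x 50 (y) x 41 mm tall, studs to 48. Origin: centre of its underside, 45 mm in front of the rail's face and 215 mm along the rail from the rail's origin, at the +y or the -y end. Axes parallel to the rail's. Its flat inner face is 25 mm from its origin towards the rail's middle.
- blue_block: Contact block with a blue top: same size and mounting as the red one, at the rail's other end. The clear length between the two inner faces is 380 mm. Not the one to push the module to.
- meter: Orange handheld multimeter lying face up, 180 x 85 x 48 (mm). Loose bystander, leave it alone. Origin: centre of its underside.
- mug: Blue mug, 76 across, 85 tall, handle along its +y (mm). Loose bystander, leave it alone. Origin: centre of its underside.
- jar: Closed parts jar, 60 across, 70 tall (mm). Loose bystander, leave it alone. Origin: centre of its underside.
- spool: Steel-coloured solder spool standing on its flange, 60 across, 50 tall (mm). Loose bystander, leave it alone. Origin: centre of its underside.
- capacitor: Blue capacitor can standing upright, 34 across, 48 tall (mm). Loose bystander, leave it alone. Origin: centre of its underside.
- battery: Black and copper square battery standing upright, 26 x 26 x 47 (mm). Loose bystander, leave it alone. Origin: centre of its underside.
- screwdriver: Screwdriver (160 mm long, along its x) lying behind the rail. Loose bystander, leave it alone. Origin: on its axis where it meets the table, near mid-length.
Mind the look-alikes: they are no part of the job. Leave any purple look-alike of the module alone. What is shaped like the red_block but pink is not meant.

How it is judged:
By the outcome, as a careful person would: the job done as asked, in the order asked, and still so for the second after the job is handed in, with the robot touching nothing.
It also fails if it takes over 40 s, if anything falls off the work surface, if the arm or the gripper's body presses on something with over 40 N, if the wrist force passes 120 N, or if a joint passes its speed limit or range.

## Robot

A 6-joint arm with a two-finger parallel gripper is mounted at the origin on the work surface. World frame = base frame: x ahead of the robot, y to its left, z up, the work surface at z = 0. Lengths are in m, angles in rad, forces in N, time in s.
With the tool pointing down it reaches from about 0.3 to 0.775 m from the base axis. Payload 14.6 kg.
Tool frame: the origin (TCP) lies on the centre line of the jaws, within the pads' length; the fingertips stand ctrl.tcp_to_tips ahead of it and the grasp point (between the pads) lies 2 mm behind it (ctrl.tcp_to_tips is the distance from the TCP to the fingertips, in m); z points along the fingers, y is the line along which they close (so a half turn about z gives the same grasp; the last joint's range is limited). The gripper opens to 94 mm and grips with 3 to 60 N. Pads are 16 mm wide; open, the fingers measure 119 mm over their backs; the gripper's body (75 mm by 177 mm) begins 78 mm behind the grasp point.
Start: joints at [1.123, 0.3, 1.521, -0, 1.321, -0.067], TCP at [0.204, 0.511, 0.186] pointing down, gripper open.
Joint ranges: [-3.03, 3.03], [-0.79, 2.21], [0.23, 2.52], [-1.04, 4.18], [0, 3.07], [-2.55, 2.55]. Speed limits (rad/s): [2.22, 2.22, 2.57, 3.14, 3.14, 3.14].

## Interface

Orientations are given as [roll, pitch, yaw] about the fixed x, y, z axes, in that order (R = Rz(yaw) Ry(pitch) Rx(roll)).
In Python, from station import telemetry, viewer, hand_in, ctrl gives the robot as it stands.
- The arm moves only by the tool step_arm, never from a script. Its argument "plan" is a list of rows, each an object of numbers: "dx", "dy", "dz": the shift along the tool's x, y, z scaled (see below); "rx", "ry", "rz": the turn, a rotation vector about the tool's x, y, z scaled (see below); "claw": the closure, from 0 (fully open) to 1 (shut). In form: [{"dx": .., "dy": .., "dz": .., "rx": .., "ry": .., "rz": .., "claw": ..}, ...]. A call has 1 to 10 rows; each row shifts and turns the commanded pose from where the row before left it, along the tool's axes as they then stand; what a row does not reach is not made up. The controller multiplies each number of a shift by 0.1 m and each number of a turn by 90 degrees. A row lasts 1/10 s, in which the tool goes at most 50 mm and 8.59 degrees, less where a joint would pass 70% of its speed; a pose out of reach is approached as far as the arm can. A call with a number of a shift or a turn outside -1 to 1 is refused whole. A call with a gripper value outside its range is refused whole. The fingers move at their own pace and stop on an object; "grip_force" is the grip in N (left out, the last holds). Time passes only in rows, so rows that do not move let the fingers close. It gives the time, the measured TCP pose, the force, the opening and the grip force at its end, in the units of the state.
- telemetry.get_obs(): the state, without advancing time (a new reading comes with each control period).
- viewer.camera(name): name is "scene" or "top" or "wrist"; returns a dict with "img" (400x640x3 uint8, red, green, blue), "z_map" (400x640 float32, m along the optical axis (not along the pixel's ray), 0 where there is no reading), "fx", "fy", "cx", "cy" (pixels), "R" (3x3) and "t" (3): a world point X has camera coordinates R X + t; the wrist camera has in their place "tool_from_camera" (4x4, takes a point from camera to tool coordinates, whose origin is the TCP and whose axes are the flange's). Camera axes: x right, y down, z forward; pixel columns grow to the right and rows downward; lengths in m; the calibration is good to about 2 mm. The wrist camera is an equidistant fisheye: a pixel r from the principal point sees the ray r / f radians off the axis. A picture is of the moment at which its call begins: read the wrist's pose just before it.
- hand_in(): hands the job in; it is judged then, once.
Trained networks look in a picture, given as the dict that the camera call returned (one of the last four; its "shot" number tells which), for a name from the list of things; names that differ only in an ending like _2 or _b are one class to them, and where a whole thing is asked for, a point or a joint stands for the part that bears it (a point fixed in the world has none). Each returns a list of dicts, best first, with "score" (0 to 1); they miss things now and then, are a little off and sometimes report something else, mostly with a low value. They report only what shows in the picture. A call takes as long as a camera call. They do not tell look-alikes from the thing itself.
- viewer.recognise(target, picture): "rect" ([left, top, right, bottom] in pixels, round what is visible of it).
The state is a dict: "time_s": time; "qpos": joint angles; "joint_vel": joint speeds; "tau": joint torques, N m; "ee_pos": TCP position; "eef_rot": TCP orientation; "force": force on the tool from outside, world axes, zero at the start; "moment": the same for the moment, N m; "grip_width": finger opening in m; "grip_force": force on a finger pad.
Only numpy, scipy, OpenCV 4.12 (cv2) and the standard library are available. Lean on these libraries where they do the work, as an engineer would, in place of code of your own. Each camera call takes 0.05 s, during which the arm holds its last target. There are 200 camera calls.

## Working session

There is one attempt and no reset: what is moved stays moved. The work goes in short steps, Python scripts to look and compute and a tool call to move; the robot and the scene stay as the last step left them, time stands still between calls to the robot, and variables do not carry over. Pictures are saved under pics/ and viewed, at most 10 in all, crops included, and the job is handed in when it is done.

Besides the shell and the picture viewer there is one more tool, called after ">>>" by a JSON object that holds its "fn" and its "kwargs". step_arm: Moves the arm, as the interface text tells. Shifts and turns lie within -1 to 1; 1 stands for 0.1 m of shift or 90 degrees of turn. Its arguments: {"type":"object","properties":{"plan":{"type":"array"},"grip_force":{"type":"number"}},"required":["plan"]}

```bash
mkdir -p pics; cat > h.py <<'E'
import numpy as np, cv2
from station import telemetry, viewer, hand_in, ctrl
def cloud(p):
    z=p["z_map"]; v,u=np.mgrid[0:z.shape[0],0:z.shape[1]]
    c=np.stack([(u-p["cx"])/p["fx"]*z,(v-p["cy"])/p["fy"]*z,z],-1)
    X=(c-p["t"])@p["R"]   # R^T (c-t)
    X[z<=0]=np.nan
    return X
def save(p,n): cv2.imwrite(f"pics/{n}.png",p["img"][:,:,::-1])
E
python3 - <<'E'
from h import *
o=telemetry.get_obs(); print({k:np.round(v,3) for k,v in o.items()}, ctrl.tcp_to_tips)
p=viewer.camera("top"); save(p,"top1"); np.savez("top1.npz",**p)
X=cloud(p)
for n in ["module","rail","red_block","blue_block","knob","meter","mug","jar","spool","capacitor","battery"]:
    for d in viewer.recognise(n,p)[:3]:
        l,t,r,b=d["rect"]; c=X[int((t+b)/2),int((l+r)/2)]
        print(n,round(d["score"],2),np.round(d["rect"]),np.round(c,3))
E
```

```text
{'time_s': np.float64(0.0), 'qpos': array([ 1.123,  0.3  ,  1.522, -0.   ,  1.321, -0.067]), 'joint_vel': array([-0.001,  0.001, -0.   , -0.001, -0.003, -0.   ]), 'tau': array([-0.0000e+00, -5.3181e+01, -3.5274e+01,  7.1000e-02,  2.4000e-02,
       -0.0000e+00]), 'ee_pos': array([0.204, 0.51 , 0.185]), 'eef_rot': array([-3.14 , -0.   ,  2.761]), 'force': array([ 0.053, -0.703,  0.499]), 'moment': array([ 0.019, -0.028, -0.012]), 'grip_force': np.float64(0.0), 'grip_width': np.float64(0.094)} 0.017
module 0.97 [266. 249. 308. 298.] [0.334 0.163 0.032]
module 0.85 [343. 249. 384. 293.] [ 0.34  -0.087  0.038]
module 0.61 [300. 186. 347. 226.] [0.551 0.038 0.034]
red_block 0.6 [249. 168. 267. 198.] [0.63  0.251 0.044]
red_block 0.55 [227. 242. 247. 271.] [0.393 0.326 0.038]
blue_block 0.71 [376. 166. 392. 189.] [ 0.641 -0.164  0.039]
knob 0.57 [370. 273. 376. 278.] [ 0.326 -0.114  0.054]
meter 0.74 [177. 166. 213. 223.] [0.598 0.461 0.053]
meter 0.34 [263. 220. 270. 231.] [0.492 0.226 0.044]
mug 0.65 [438. 156. 476. 182.] [ 0.671 -0.415  0.002]
jar 0.6 [457. 226. 483. 243.] [ 0.45  -0.422  0.067]
capacitor 0.66 [380. 215. 389. 228.] [ 0.497 -0.158  0.049]
battery 0.55 [263. 221. 273. 232.] [0.488 0.22  0.042]
```

View pics/top1.png

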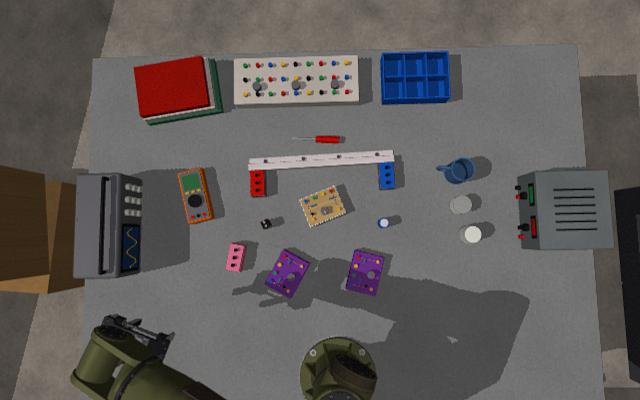

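The task's module is the white-sided box with the plywood top at (323,206). The purple ones at (288,272) and (365,272) are look-alikes. The red block is at (258,183), mounted on the rail; the pink one at (236,257) is loose. I'll confirm this in an enlarged crop and measure.

```bash
cat >> h.py <<'E'
def mrect(P):
    (c,s,a)=cv2.minAreaRect(P.astype(np.float32)[:,:2]*1000); return np.round(c,1),np.round(s,1),round(a,1),np.round(cv2.boxPoints((c,s,a)),1).tolist()
E
python3 - <<'E'
from h import *
p=dict(np.load("top1.npz")); X=cloud(p)
img=p["img"][120:300,215:415]; cv2.imwrite("pics/crop1.png",cv2.resize(img[:,:,::-1],None,fx=4,fy=3.3,interpolation=cv2.INTER_CUBIC)[:600])
def box(u0,v0,u1,v1,lo,hi):
    Y=X[v0:v1,u0:u1].reshape(-1,3); return Y[(Y[:,2]>lo)&(Y[:,2]<hi)]
print("mod",mrect(box(293,182,352,232,.026,.06)))
print("red",mrect(box(246,171,270,200,.033,.06)))
print("blue",mrect(box(375,165,398,193,.033,.06)))
print("batt",mrect(box(257,214,275,234,.03,.06)))
print("cap",mrect(box(374,212,392,232,.03,.06)))
R=box(246,148,398,172,.024,.034); print("rail",mrect(R))
E
```

```text
mod (array([553.4,  41.3]), array([100.1, 129.8]), 20.7, [[483.6000061035156, 84.19999694824219], [529.5999755859375, -37.099998474121094], [623.0999755859375, -1.7000000476837158], [577.2000122070312, 119.69999694824219]])
red (array([630.9, 255.2]), array([84.1, 49.9]), 1.1, [[588.4000244140625, 279.3999938964844], [589.2999877929688, 229.39999389648438], [673.5, 231.0], [672.5, 281.0]])
blue (array([ 643.5, -173.1]), array([49.6, 77. ]), 89.1, [[604.7000122070312, -197.39999389648438], [681.5999755859375, -198.5], [682.4000244140625, -148.89999389648438], [605.4000244140625, -147.8000030517578]])
batt (array([497.6, 229.1]), array([25.2, 26.1]), 26.0, [[480.5, 235.3000030517578], [492.0, 211.89999389648438], [514.5999755859375, 222.89999389648438], [503.20001220703125, 246.39999389648438]])
cap (array([ 493.7, -157.5]), array([32. , 31.7]), 13.3, [[474.5, -145.8000030517578], [481.79998779296875, -176.6999969482422], [512.9000244140625, -169.3000030517578], [505.6000061035156, -138.39999389648438]])
rail (array([683.8,  43. ]), array([ 52.9, 489.6]), 1.7, [[650.2000122070312, 286.79998779296875], [664.5999755859375, -202.5], [717.5, -200.89999389648438], [703.0999755859375, 288.3999938964844]])
```

View pics/crop1.png

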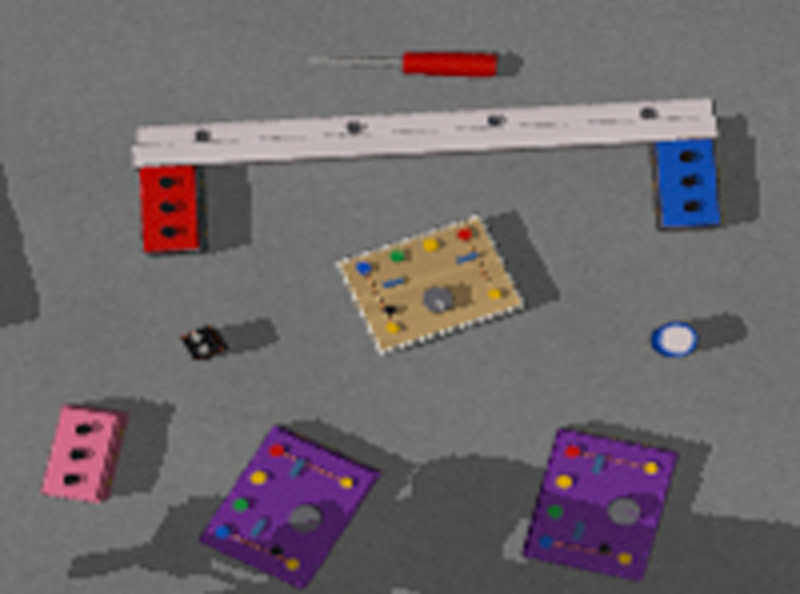

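The crop confirms it: white module with the plywood top at crop (430,285), red block at (172,208) touching the rail, pink decoy at (85,452). The rail yaw is about 0.03. I'll square the tool to the rail, narrow the fingers to about 60 mm, and go in behind the module's robot-side face.

>>> {"fn": "step_arm", "kwargs": {"plan": [{"rz":-0.087,"claw":0.36},{"rz":-0.087,"claw":0.36},{"rz":-0.087,"claw":0.36},{"dx":-0.166,"dy":-0.342,"claw":0.36},{"dx":-0.166,"dy":-0.342,"claw":0.36},{"dx":-0.166,"dy":-0.342,"claw":0.36},{"dx":-0.166,"dy":-0.342,"claw":0.36},{"dx":-0.166,"dy":-0.342,"claw":0.36},{"dx":-0.166,"dy":-0.342,"claw":0.36},{"dx":-0.166,"dy":-0.342,"claw":0.36}]}}

```text
$.plan[0]: bad value
```

>>> {"fn": "step_arm", "kwargs": {"plan": [{"dx":-0.166,"dy":-0.342,"claw":0.36},{"dx":-0.166,"dy":-0.342,"claw":0.36},{"dx":-0.166,"dy":-0.342,"claw":0.36},{"dx":-0.166,"dy":-0.342,"claw":0.36},{"dx":-0.166,"dy":-0.342,"claw":0.36},{"dx":-0.166,"dy":-0.342,"claw":0.36},{"dx":-0.166,"dy":-0.342,"claw":0.36},{"claw":0.36},{"claw":0.36}]}}

```text
$.plan[0]: bad value
```

All seven keys seem to be needed in every row.

>>> {"fn": "step_arm", "kwargs": {"plan": [{"dx":0,"dy":0,"dz":0,"rx":0,"ry":0,"rz":-0.087,"claw":0.36},{"dx":0,"dy":0,"dz":0,"rx":0,"ry":0,"rz":-0.087,"claw":0.36},{"dx":0,"dy":0,"dz":0,"rx":0,"ry":0,"rz":-0.087,"claw":0.36},{"dx":-0.166,"dy":-0.342,"dz":0,"rx":0,"ry":0,"rz":0,"claw":0.36},{"dx":-0.166,"dy":-0.342,"dz":0,"rx":0,"ry":0,"rz":0,"claw":0.36},{"dx":-0.166,"dy":-0.342,"dz":0,"rx":0,"ry":0,"rz":0,"claw":0.36},{"dx":-0.166,"dy":-0.342,"dz":0,"rx":0,"ry":0,"rz":0,"claw":0.36}]}}

```text
time_s: 1.3
ee_pos: [0.2752, 0.3745, 0.1856]
eef_rot: [3.141, 0.0, -3.112]
force: [0.7, 0.1, -0.2]
grip_width: 0.0605
grip_force: 0.0
```

>>> {"fn": "step_arm", "kwargs": {"plan": [{"dx":-0.166,"dy":-0.342,"dz":0,"rx":0,"ry":0,"rz":0,"claw":0.36},{"dx":-0.166,"dy":-0.342,"dz":0,"rx":0,"ry":0,"rz":0,"claw":0.36},{"dx":-0.166,"dy":-0.342,"dz":0,"rx":0,"ry":0,"rz":0,"claw":0.36},{"dx":-0.166,"dy":-0.342,"dz":0,"rx":0,"ry":0,"rz":0,"claw":0.36},{"dx":-0.166,"dy":-0.342,"dz":0,"rx":0,"ry":0,"rz":0,"claw":0.36},{"dx":-0.166,"dy":-0.342,"dz":0,"rx":0,"ry":0,"rz":0,"claw":0.36},{"dx":-0.166,"dy":-0.342,"dz":0,"rx":0,"ry":0,"rz":0,"claw":0.36},{"dx":-0.166,"dy":-0.342,"dz":0,"rx":0,"ry":0,"rz":0,"claw":0.36},{"dx":-0.166,"dy":-0.342,"dz":0,"rx":0,"ry":0,"rz":0,"claw":0.36},{"dx":-0.166,"dy":-0.342,"dz":0,"rx":0,"ry":0,"rz":0,"claw":0.36}]}}

```text
time_s: 2.3
ee_pos: [0.4512, 0.0372, 0.1858]
eef_rot: [3.142, 0.001, -3.113]
force: [-0.3, 0.9, -0.4]
grip_width: 0.0601
grip_force: 0.0
```

>>> {"fn": "step_arm", "kwargs": {"plan": [{"dx":0,"dy":0,"dz":0.35,"rx":0,"ry":0,"rz":0,"claw":0.36},{"dx":0,"dy":0,"dz":0.35,"rx":0,"ry":0,"rz":0,"claw":0.36},{"dx":0,"dy":0,"dz":0.35,"rx":0,"ry":0,"rz":0,"claw":0.36},{"dx":0,"dy":0,"dz":0.3,"rx":0,"ry":0,"rz":0,"claw":0.36},{"dx":0,"dy":0,"dz":0.23,"rx":0,"ry":0,"rz":0,"claw":0.36},{"dx":0,"dy":0,"dz":0,"rx":0,"ry":0,"rz":0,"claw":0.36}]}}

```text
time_s: 2.9
ee_pos: [0.4491, 0.0387, 0.0253]
eef_rot: [3.141, -0.005, -3.112]
force: [-0.7, -0.2, 0.1]
grip_width: 0.0605
grip_force: 0.0
```

```bash
python3 - <<'E'
from h import *
o=telemetry.get_obs(); print(o["ee_pos"],o["force"])
p=viewer.camera("wrist"); save(p,"w1")
p=viewer.camera("scene"); save(p,"s1"); 
a=cv2.imread("pics/w1.png");b=cv2.imread("pics/s1.png")
cv2.imwrite("pics/c2.png",cv2.resize(np.vstack([a,b]),None,fx=.75,fy=.75))
E
```

```text
[0.44905109 0.03873133 0.0253018 ] [-0.73470398 -0.18601315  0.0785214 ]
```

View pics/c2.png

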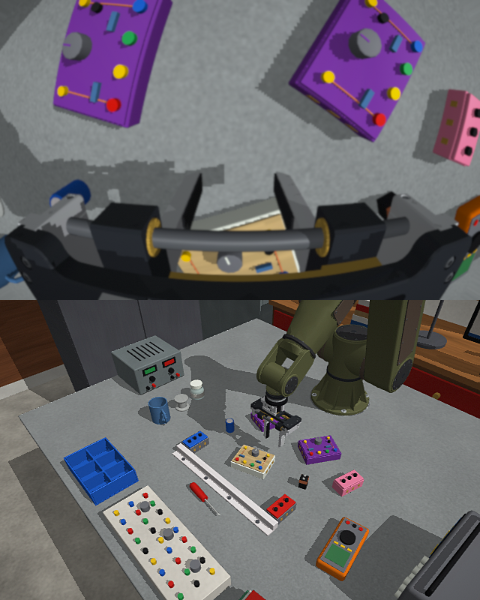

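The fingers stand just in front of the module's robot-side face (wrist view, bottom centre, around (235,230)), and nothing else is near them. I'll push towards the rail.

>>> {"fn": "step_arm", "kwargs": {"plan": [{"dx":-0.1,"dy":0,"dz":0,"rx":0,"ry":0,"rz":0,"claw":0.36},{"dx":-0.1,"dy":0,"dz":0,"rx":0,"ry":0,"rz":0,"claw":0.36},{"dx":-0.1,"dy":0,"dz":0,"rx":0,"ry":0,"rz":0,"claw":0.36},{"dx":-0.1,"dy":0,"dz":0,"rx":0,"ry":0,"rz":0,"claw":0.36},{"dx":-0.1,"dy":0,"dz":0,"rx":0,"ry":0,"rz":0,"claw":0.36},{"dx":-0.1,"dy":0,"dz":0,"rx":0,"ry":0,"rz":0,"claw":0.36},{"dx":-0.1,"dy":0,"dz":0,"rx":0,"ry":0,"rz":0,"claw":0.36},{"dx":-0.1,"dy":0,"dz":0,"rx":0,"ry":0,"rz":0,"claw":0.36},{"dx":-0.1,"dy":0,"dz":0,"rx":0,"ry":0,"rz":0,"claw":0.36},{"dx":0,"dy":0,"dz":0,"rx":0,"ry":0,"rz":0,"claw":0.36}]}}

```text
time_s: 4.0
ee_pos: [0.5417, 0.0414, 0.0275]
eef_rot: [-3.142, 0.0, -3.112]
force: [-0.5, -0.3, -0.0]
grip_width: 0.0598
grip_force: 0.0
```

```bash
cat >> h.py <<'E'
def see(n):
    """module's visible top and side geometry from the scene camera (no arm in the way)"""
    o=telemetry.get_obs(); print(np.round(o["ee_pos"],4),np.round(o["force"],1))
    for cam in ("scene","top"):
        p=viewer.camera(cam); save(p,n+cam); X=cloud(p)
        Y=X.reshape(-1,3)
        print(cam,[ (round(d["score"],2),[int(v) for v in d["rect"]]) for d in viewer.recognise("module",p)[:3]])
        np.savez(n+cam+".npz",**p)
E
python3 - <<'E'
from h import *
see("a")
a=cv2.imread("pics/ascene.png");b=cv2.imread("pics/atop.png")
cv2.imwrite("pics/c3.png",np.hstack([cv2.resize(a[140:320,200:400],(400,360)),cv2.resize(b[140:260,230:410],(400,267)).copy() if 0 else cv2.copyMakeBorder(cv2.resize(b[140:260,230:410],(400,267)),0,93,0,0,0)]))
E
```

```text
[0.5417 0.0414 0.0275] [-0.5 -0.3 -0. ]
scene [(0.92, [354, 141, 386, 170]), (0.9, [307, 198, 364, 238]), (0.68, [399, 179, 455, 216])]
top [(0.75, [348, 245, 381, 294]), (0.72, [267, 249, 291, 297]), (0.44, [311, 187, 334, 219])]
```

View pics/c3.png

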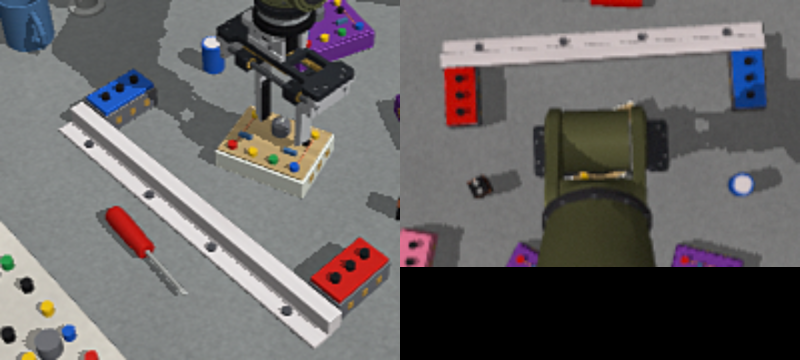

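```bash
cat >> h.py <<'E'
def modrect(p,lo=(.42,-.16),hi=(.70,.235)):
    """minAreaRect of the module's top (light, 28-37 mm high) in mm"""
    X=cloud(p); im=p["img"].astype(int)
    m=(X[...,2]>.029)&(X[...,2]<.038)&(X[...,0]>lo[0])&(X[...,0]<hi[0])&(X[...,1]>lo[1])&(X[...,1]<hi[1])
    m&=(im[...,0]>110)&(im[...,0]>im[...,2]+25)&(im[...,1]>im[...,2]+8)   # plywood
    n,l,s,_=cv2.connectedComponentsWithStats(m.astype(np.uint8),connectivity=8)
    k=1+np.argmax(s[1:,4]); return X[l==k],l==k
E
python3 - <<'E'
from h import *
p=dict(np.load("ascene.npz")); P,m=modrect(p); print(len(P),mrect(P),P[:,2].mean())
# rail top from scene: bright, z~.03
X=cloud(p); 
for v in (0.15,0.05,-0.05,-0.12):
    k=(abs(X[...,1]-v)<.004)&(X[...,2]>.027)&(X[...,2]<.033)&(X[...,0]>.655)&(X[...,0]<.74)
    print(v,np.round(np.percentile(X[k][:,0],[2,50,98]),4))
p=dict(np.load("top1.npz")); X=cloud(p)
for v in (0.15,0.1,0.0,-0.05,-0.12):
    k=(abs(X[...,1]-v)<.004)&(X[...,2]>.027)&(X[...,2]<.033)&(X[...,0]>.655)&(X[...,0]<.74)
    print(v,np.round(np.percentile(X[k][:,0],[2,50,98]),4))
E
```

```text
767 (array([553.3,  39.5]), array([ 98.6, 124.7]), 21.8, [[484.3999938964844, 79.0999984741211], [530.5999755859375, -36.70000076293945], [622.2000122070312, -0.20000000298023224], [575.9000244140625, 115.69999694824219]]) 0.03456885513376465
0.15 [0.6849 0.6953 0.7053]
0.05 [0.6881 0.6988 0.7092]
-0.05 [0.6919 0.7039 0.7129]
-0.12 [0.6928 0.7059 0.7147]
0.15 [0.6848 0.6941 0.703 ]
0.1 [0.6864 0.6931 0.7057]
0.0 [0.6909 0.7021 0.7063]
-0.05 [0.6929 0.7027 0.7092]
-0.12 [0.695  0.7027 0.7145]
```

```bash
python3 - <<'E'
from h import *
o=telemetry.get_obs(); print(o["ee_pos"],o["force"],o["tau"],o["qpos"])
p=viewer.camera("scene"); save(p,"s4"); np.savez("s4.npz",**p)
P,m=modrect(p); print(mrect(P))
cv2.imwrite("pics/c4.png",cv2.resize(p["img"][130:250,280:400,::-1],(600,600),interpolation=cv2.INTER_CUBIC))
E
```

```text
[0.54031059 0.0414083  0.02747717] [-0.06178135 -0.92080927 -0.01983317] [-1.78405439e-02 -5.60509408e+01 -2.92880970e+01 -1.48082961e-02
  7.27510289e-02  6.14809801e-05] [ 8.90607210e-03  4.66789673e-01  1.69128510e+00 -2.20109521e-05
  9.83865024e-01 -1.59110330e+00]
(array([553.9,  39. ]), array([ 96.5, 126.2]), 20.5, [[486.6000061035156, 81.19999694824219], [530.7999877929688, -37.0], [621.0999755859375, -3.200000047683716], [576.9000244140625, 115.0]])
```

View pics/c4.png

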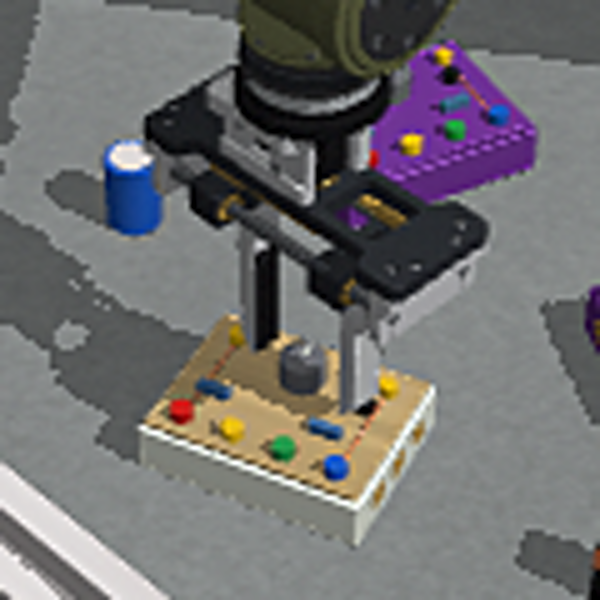

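```bash
python3 - <<'E'
from h import *
p=dict(np.load("s4.npz")); X=cloud(p)
print("img left finger col 332, right col 350/353")
for u in (329,333,350,354):
    for v in range(184,216,3): print(u,v,np.round(X[v,u]*1000).tolist(),p["img"][v,u].tolist())
# gripper point extents at table-near heights in both fingers
b=dict(np.load("atop.npz")); Y=cloud(b)
E
```

```text
img left finger col 332, right col 350/353
329 184 [555.0, 9.0, 108.0] [91, 91, 91]
329 187 [550.0, 4.0, 91.0] [92, 92, 92]
329 190 [552.0, 5.0, 82.0] [91, 92, 92]
329 193 [552.0, 6.0, 72.0] [89, 90, 91]
329 196 [552.0, 6.0, 61.0] [86, 90, 101]
329 199 [542.0, -5.0, 36.0] [129, 111, 83]
329 202 [547.0, -1.0, 31.0] [127, 108, 76]
329 205 [556.0, 10.0, 34.0] [119, 102, 72]
329 208 [563.0, 18.0, 33.0] [209, 179, 125]
329 211 [573.0, 28.0, 36.0] [182, 156, 108]
329 214 [579.0, 35.0, 34.0] [184, 159, 119]
333 184 [541.0, 9.0, 100.0] [14, 14, 15]
333 187 [543.0, 11.0, 92.0] [15, 13, 15]
333 190 [540.0, 9.0, 78.0] [16, 14, 16]
333 193 [543.0, 11.0, 70.0] [14, 13, 16]
333 196 [541.0, 10.0, 57.0] [15, 13, 14]
333 199 [533.0, 0.0, 34.0] [79, 69, 48]
333 202 [541.0, 9.0, 34.0] [131, 112, 79]
333 205 [550.0, 19.0, 36.0] [128, 111, 77]
333 208 [557.0, 27.0, 36.0] [118, 101, 72]
333 211 [563.0, 33.0, 32.0] [201, 172, 120]
333 214 [573.0, 44.0, 36.0] [183, 159, 112]
350 184 [562.0, 93.0, 169.0] [26, 27, 30]
350 187 [565.0, 96.0, 163.0] [74, 69, 54]
350 190 [565.0, 96.0, 153.0] [44, 35, 20]
350 193 [550.0, 81.0, 123.0] [91, 94, 94]
350 196 [548.0, 80.0, 111.0] [86, 86, 87]
350 199 [548.0, 81.0, 102.0] [101, 101, 103]
350 202 [549.0, 82.0, 92.0] [97, 98, 99]
350 205 [551.0, 84.0, 85.0] [90, 92, 94]
350 208 [550.0, 83.0, 72.0] [101, 101, 103]
350 211 [549.0, 83.0, 60.0] [108, 112, 118]
350 214 [539.0, 73.0, 35.0] [184, 159, 110]
354 184 [571.0, 115.0, 189.0] [45, 50, 52]
354 187 [574.0, 118.0, 183.0] [9, 10, 13]
354 190 [572.0, 116.0, 172.0] [96, 97, 97]
354 193 [572.0, 116.0, 162.0] [90, 91, 91]
354 196 [573.0, 119.0, 155.0] [69, 70, 72]
354 199 [535.0, 82.0, 93.0] [159, 161, 161]
354 202 [535.0, 82.0, 83.0] [158, 160, 161]
354 205 [534.0, 81.0, 71.0] [156, 158, 163]
354 208 [534.0, 82.0, 61.0] [160, 165, 172]
354 211 [528.0, 77.0, 42.0] [40, 16, 14]
354 214 [529.0, 79.0, 33.0] [176, 143, 100]
```

The module hasn't moved. The scene depth shows the fingertips at z ≈ 55 mm, above the sockets, while telemetry implies 10 mm. So the reported z is about 43 mm too low, while x and y agree. I'll go up and back, then measure that offset before descending.

>>> {"fn": "step_arm", "kwargs": {"plan": [{"dx":0,"dy":0,"dz":-0.2,"rx":0,"ry":0,"rz":0,"claw":0.36},{"dx":0.32,"dy":0,"dz":0,"rx":0,"ry":0,"rz":0,"claw":0.36},{"dx":0.32,"dy":0,"dz":0,"rx":0,"ry":0,"rz":0,"claw":0.36},{"dx":0.32,"dy":0,"dz":0,"rx":0,"ry":0,"rz":0,"claw":0.36},{"dx":0,"dy":0,"dz":0.2,"rx":0,"ry":0,"rz":0,"claw":0.36},{"dx":0,"dy":0,"dz":0,"rx":0,"ry":0,"rz":0,"claw":0.36},{"dx":0,"dy":0,"dz":0,"rx":0,"ry":0,"rz":0,"claw":0.36}]}}

```text
time_s: 4.95
ee_pos: [0.4449, 0.0386, 0.0279]
eef_rot: [-3.142, -0.0, -3.112]
force: [-0.7, -0.4, -0.0]
grip_width: 0.06
grip_force: 0.0
```

```bash
cat >> h.py <<'E'
def tips(p,o):
    """height of the lowest points near the two fingers, by the scene camera"""
    X=cloud(p); e=o["ee_pos"]; yaw=o["eef_rot"][2]; ty=np.array([np.sin(yaw),-np.cos(yaw)]); tx=np.array([np.cos(yaw),np.sin(yaw)])
    d=X[...,:2]-e[:2]; a=d@tx; b=d@ty; out=[]
    for s in (1,-1):
        k=(abs(a)<.014)&(abs(b*s-(o["grip_width"]/2+.006))<.014)&(X[...,2]>.012)&(X[...,2]<.12)
        z=np.sort(X[k][:,2]); out.append((k.sum(),np.round(z[:5],3).tolist(),np.round(a[k].min(),3),np.round(a[k].max(),3),np.round(b[k].min(),3),np.round(b[k].max(),3)))
    return out
E
python3 - <<'E'
from h import *
o=telemetry.get_obs(); p=viewer.camera("scene"); print(o["ee_pos"],o["qpos"],*tips(p,o),sep="\n")
P,m=modrect(p); print(mrect(P))
X=cloud(p); print("table z", np.nanmedian(X[240:250,300:310,2]))
E
```

```text
[0.44489023 0.03859786 0.02789752]
[ 4.49901884e-03  2.85763296e-01  1.95446542e+00 -1.79625341e-05
  9.01556879e-01 -1.59548232e+00]
(np.int64(132), [0.05, 0.055, 0.056, 0.057, 0.058], np.float64(-0.012), np.float64(0.009), np.float64(0.028), np.float64(0.044))
(np.int64(151), [0.046, 0.049, 0.05, 0.05, 0.051], np.float64(-0.014), np.float64(0.01), np.float64(-0.044), np.float64(-0.027))
(array([553.7,  38.6]), array([ 96.2, 127.5]), 22.6, [[484.79998779296875, 79.0], [533.7000122070312, -38.70000076293945], [622.5, -1.7999999523162842], [573.5999755859375, 115.9000015258789]])
table z 0.02965865087065374
```

>>> {"fn": "step_arm", "kwargs": {"plan": [{"dx":0,"dy":0,"dz":0.12,"rx":0,"ry":0,"rz":0,"claw":0.36},{"dx":0,"dy":0,"dz":0.12,"rx":0,"ry":0,"rz":0,"claw":0.36},{"dx":0,"dy":0,"dz":0.06,"rx":0,"ry":0,"rz":0,"claw":0.36},{"dx":0,"dy":0,"dz":0,"rx":0,"ry":0,"rz":0,"claw":0.36},{"dx":0,"dy":0,"dz":0,"rx":0,"ry":0,"rz":0,"claw":0.36}]}}

```text
time_s: 5.5
ee_pos: [0.4447, 0.0386, -0.0026]
eef_rot: [-3.142, -0.0, -3.112]
force: [-0.2, -0.5, 0.3]
grip_width: 0.0599
grip_force: 0.0
```

```bash
python3 - <<'E'
from h import *
o=telemetry.get_obs(); p=viewer.camera("scene"); print(o["ee_pos"],o["force"],*tips(p,o),sep="\n")
save(p,"s5"); np.savez("s5.npz",**p)
cv2.imwrite("pics/c5.png",cv2.resize(p["img"][120:240,290:410,::-1],(600,600),interpolation=cv2.INTER_CUBIC))
E
```

```text
[ 0.44466706  0.03859533 -0.0026125 ]
[-0.2261484  -0.49603668  0.30330463]
(np.int64(141), [0.022, 0.023, 0.025, 0.026, 0.027], np.float64(-0.012), np.float64(0.011), np.float64(0.03), np.float64(0.045))
(np.int64(180), [0.017, 0.018, 0.019, 0.02, 0.02], np.float64(-0.013), np.float64(0.008), np.float64(-0.045), np.float64(-0.027))
```

View pics/c5.png

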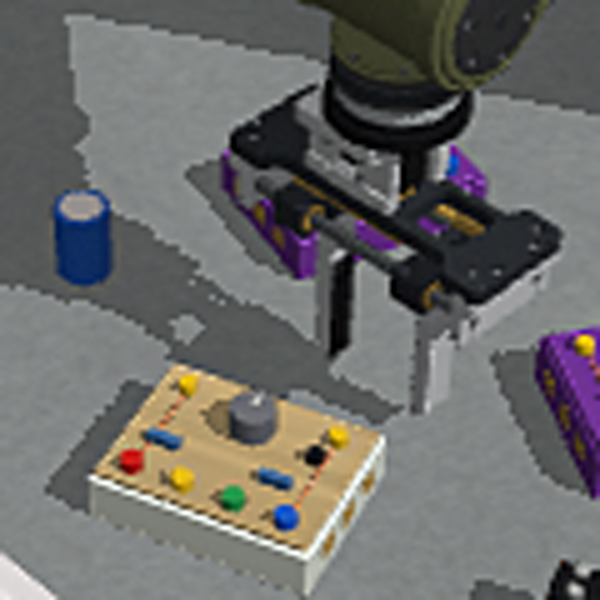

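Both fingertips are now visible, unoccluded, about 18 mm above the table (crop (340,350) and (420,405)), so the offset is about 37 mm. I'll go 9 mm lower, then push 105 mm towards the rail.

>>> {"fn": "step_arm", "kwargs": {"plan": [{"dx":0,"dy":0,"dz":0.09,"rx":0,"ry":0,"rz":0,"claw":0.36},{"dx":-0.2,"dy":0,"dz":0,"rx":0,"ry":0,"rz":0,"claw":0.36},{"dx":-0.1,"dy":0,"dz":0,"rx":0,"ry":0,"rz":0,"claw":0.36},{"dx":-0.1,"dy":0,"dz":0,"rx":0,"ry":0,"rz":0,"claw":0.36},{"dx":-0.1,"dy":0,"dz":0,"rx":0,"ry":0,"rz":0,"claw":0.36},{"dx":0,"dy":0,"dz":0,"rx":0,"ry":0,"rz":0,"claw":0.36}]}}

```text
time_s: 6.15
ee_pos: [0.4957, 0.0401, -0.0115]
eef_rot: [-3.142, 0.001, -3.112]
force: [0.3, 0.5, -0.7]
grip_width: 0.0602
grip_force: 0.0
```

```bash
python3 - <<'E'
from h import *
o=telemetry.get_obs(); p=viewer.camera("scene"); print(o["ee_pos"],o["force"],*tips(p,o),sep="\n")
P,m=modrect(p); print(len(P),mrect(P))
E
```

```text
[ 0.49567607  0.0400563  -0.0114676 ]
[ 0.2933756   0.46701845 -0.74101417]
(np.int64(125), [0.013, 0.018, 0.018, 0.021, 0.022], np.float64(-0.014), np.float64(0.009), np.float64(0.029), np.float64(0.047))
(np.int64(182), [0.012, 0.013, 0.013, 0.014, 0.014], np.float64(-0.012), np.float64(0.01), np.float64(-0.044), np.float64(-0.027))
872 (array([568. ,  35.4]), array([ 98.7, 126.5]), 13.8, [[505.0, 85.0], [535.2000122070312, -37.79999923706055], [631.0, -14.300000190734863], [600.7999877929688, 108.5999984741211]])
```

It's moving and rotating as planned.

>>> {"fn": "step_arm", "kwargs": {"plan": [{"dx":-0.08,"dy":0,"dz":0,"rx":0,"ry":0,"rz":0,"claw":0.36},{"dx":-0.08,"dy":0,"dz":0,"rx":0,"ry":0,"rz":0,"claw":0.36},{"dx":-0.08,"dy":0,"dz":0,"rx":0,"ry":0,"rz":0,"claw":0.36},{"dx":-0.08,"dy":0,"dz":0,"rx":0,"ry":0,"rz":0,"claw":0.36},{"dx":-0.08,"dy":0,"dz":0,"rx":0,"ry":0,"rz":0,"claw":0.36},{"dx":-0.08,"dy":0,"dz":0,"rx":0,"ry":0,"rz":0,"claw":0.36},{"dx":-0.08,"dy":0,"dz":0,"rx":0,"ry":0,"rz":0,"claw":0.36},{"dx":-0.08,"dy":0,"dz":0,"rx":0,"ry":0,"rz":0,"claw":0.36},{"dx":0,"dy":0,"dz":0,"rx":0,"ry":0,"rz":0,"claw":0.36}]}}

```text
time_s: 7.1
ee_pos: [0.5599, 0.0419, -0.0114]
eef_rot: [-3.142, 0.001, -3.112]
force: [1.3, 0.9, 0.3]
grip_width: 0.0601
grip_force: 0.0
```

```bash
python3 - <<'E'
from h import *
o=telemetry.get_obs(); p=viewer.camera("scene"); print(o["ee_pos"],o["force"],*tips(p,o),sep="\n")
P,m=modrect(p); print(len(P),mrect(P))
E
```

```text
[ 0.55990505  0.04189684 -0.01139564]
[1.33006523 0.88925427 0.26868156]
(np.int64(126), [0.014, 0.018, 0.019, 0.02, 0.021], np.float64(-0.014), np.float64(0.008), np.float64(0.028), np.float64(0.047))
(np.int64(164), [0.014, 0.016, 0.017, 0.018, 0.02], np.float64(-0.013), np.float64(0.01), np.float64(-0.044), np.float64(-0.028))
894 (array([620.7,  25.3]), array([ 95.5, 126.3]), 2.8, [[569.9000244140625, 86.0], [576.0999755859375, -40.099998474121094], [671.5, -35.400001525878906], [665.2000122070312, 90.80000305175781]])
```

>>> {"fn": "step_arm", "kwargs": {"plan": [{"dx":-0.04,"dy":0,"dz":0,"rx":0,"ry":0,"rz":0,"claw":0.36},{"dx":-0.04,"dy":0,"dz":0,"rx":0,"ry":0,"rz":0,"claw":0.36},{"dx":-0.04,"dy":0,"dz":0,"rx":0,"ry":0,"rz":0,"claw":0.36},{"dx":-0.03,"dy":0,"dz":0,"rx":0,"ry":0,"rz":0,"claw":0.36},{"dx":-0.02,"dy":0,"dz":0,"rx":0,"ry":0,"rz":0,"claw":0.36},{"dx":0,"dy":0,"dz":0,"rx":0,"ry":0,"rz":0,"claw":0.36}]}}

```text
time_s: 7.75
ee_pos: [0.5761, 0.0424, -0.0114]
eef_rot: [-3.142, 0.001, -3.112]
force: [-0.3, -0.0, -0.6]
grip_width: 0.0604
grip_force: 0.0
```

>>> {"fn": "step_arm", "kwargs": {"plan": [{"dx":-0.02,"dy":0,"dz":0,"rx":0,"ry":0,"rz":0,"claw":0.36},{"dx":0,"dy":0,"dz":0,"rx":0,"ry":0,"rz":0,"claw":0.36}]}}

```text
time_s: 7.95
ee_pos: [0.5767, 0.0424, -0.0114]
eef_rot: [-3.141, -0.003, -3.112]
force: [-10.7, -0.8, 6.9]
grip_width: 0.06
grip_force: 5.0
```

The rail contact shows as −10.7 N. Now I'll back off, lift, move to the module's −y end and turn the gripper 90°.

>>> {"fn": "step_arm", "kwargs": {"plan": [{"dx":0.15,"dy":0,"dz":0,"rx":0,"ry":0,"rz":0,"claw":0.36},{"dx":0.15,"dy":0,"dz":0,"rx":0,"ry":0,"rz":0,"claw":0.36},{"dx":0,"dy":0,"dz":-0.4,"rx":0,"ry":0,"rz":0,"claw":0.36},{"dx":0,"dy":0,"dz":-0.4,"rx":0,"ry":0,"rz":0,"claw":0.36},{"dx":0,"dy":0,"dz":-0.1,"rx":0,"ry":0,"rz":0,"claw":0.36},{"dx":-0.21,"dy":-0.325,"dz":0,"rx":0,"ry":0,"rz":0,"claw":0.36},{"dx":-0.21,"dy":-0.325,"dz":0,"rx":0,"ry":0,"rz":0,"claw":0.36},{"dx":-0.21,"dy":-0.325,"dz":0,"rx":0,"ry":0,"rz":0,"claw":0.36},{"dx":-0.21,"dy":-0.325,"dz":0,"rx":0,"ry":0,"rz":0,"claw":0.36}]}}

```text
time_s: 8.85
ee_pos: [0.6362, -0.0872, 0.0782]
eef_rot: [-3.142, 0.0, -3.112]
force: [0.1, -0.0, 0.5]
grip_width: 0.0601
grip_force: 0.0
```

>>> {"fn": "step_arm", "kwargs": {"plan": [{"dx":0,"dy":0,"dz":0,"rx":0,"ry":0,"rz":0.09,"claw":0.36},{"dx":0,"dy":0,"dz":0,"rx":0,"ry":0,"rz":0.09,"claw":0.36},{"dx":0,"dy":0,"dz":0,"rx":0,"ry":0,"rz":0.09,"claw":0.36},{"dx":0,"dy":0,"dz":0,"rx":0,"ry":0,"rz":0.09,"claw":0.36},{"dx":0,"dy":0,"dz":0,"rx":0,"ry":0,"rz":0.09,"claw":0.36},{"dx":0,"dy":0,"dz":0,"rx":0,"ry":0,"rz":0.09,"claw":0.36},{"dx":0,"dy":0,"dz":0,"rx":0,"ry":0,"rz":0.09,"claw":0.36},{"dx":0,"dy":0,"dz":0,"rx":0,"ry":0,"rz":0.09,"claw":0.36},{"dx":0,"dy":0,"dz":0,"rx":0,"ry":0,"rz":0.09,"claw":0.36},{"dx":0,"dy":0,"dz":0,"rx":0,"ry":0,"rz":0.09,"claw":0.36}]}}

```text
time_s: 9.85
ee_pos: [0.6354, -0.0859, 0.078]
eef_rot: [-3.142, 0.0, 1.751]
force: [-0.9, 0.4, 1.0]
grip_width: 0.0598
grip_force: 0.0
```

>>> {"fn": "step_arm", "kwargs": {"plan": [{"dx":0,"dy":0,"dz":0,"rx":0,"ry":0,"rz":0.09,"claw":0.36},{"dx":0,"dy":0,"dz":0,"rx":0,"ry":0,"rz":0,"claw":0.36}]}}

```text
time_s: 10.05
ee_pos: [0.6355, -0.0859, 0.0781]
eef_rot: [3.142, 0.0, 1.613]
force: [-0.1, 0.5, 0.3]
grip_width: 0.06
grip_force: 0.0
```

```bash
python3 - <<'E'
from h import *
o=telemetry.get_obs(); p=viewer.camera("scene"); print(o["ee_pos"],o["eef_rot"],o["force"],*tips(p,o),sep="\n")
P,m=modrect(p); print(len(P),mrect(P)); np.savez("s6.npz",**p)
X=cloud(p); im=p["img"]
k=(X[...,0]>.565)&(X[...,0]<.72)&(X[...,2]>.022)&(X[...,2]<.04)
for y in (-.13,-.1,-.05,0,.03,.06,.12,.18):
    s=k&(abs(X[...,1]-y)<.004); x=np.sort(X[s][:,0])*1000; g=np.where(np.diff(x)>3)[0]
    print(y,np.round(x[[0,-1]]) if len(x) else None,[(round(x[i]),round(x[i+1])) for i in g])
cv2.imwrite("pics/c6.png",cv2.resize(im[150:270,260:420,::-1],(800,600),interpolation=cv2.INTER_CUBIC))
E
```

```text
[ 0.63545813 -0.08589951  0.07811655]
[3.14158453e+00 2.71089346e-05 1.61335779e+00]
[-0.14524541  0.52117569  0.32254277]
(np.int64(36), [0.103, 0.104, 0.105, 0.107, 0.107], np.float64(-0.008), np.float64(0.012), np.float64(0.03), np.float64(0.044))
(np.int64(41), [0.097, 0.1, 0.1, 0.1, 0.103], np.float64(-0.008), np.float64(0.011), np.float64(-0.039), np.float64(-0.028))
955 (array([636.5,  26. ]), array([ 97.7, 126.1]), 2.5, [[584.9000244140625, 86.9000015258789], [590.5, -39.099998474121094], [688.0999755859375, -34.79999923706055], [682.5999755859375, 91.19999694824219]])
-0.13 [695. 716.] [(707, 710)]
-0.1 [692. 714.] [(692, 695)]
-0.05 [691. 714.] []
0 [593. 711.] [(598, 601), (604, 608), (624, 627), (670, 673), (675, 678), (698, 701)]
0.03 [587. 711.] [(589, 593), (608, 626), (642, 645)]
0.06 [590. 708.] [(599, 605), (615, 618), (621, 628), (632, 636), (636, 639), (664, 670)]
0.12 [686. 706.] [(687, 691)]
0.18 [682. 705.] []
```

View pics/c6.png

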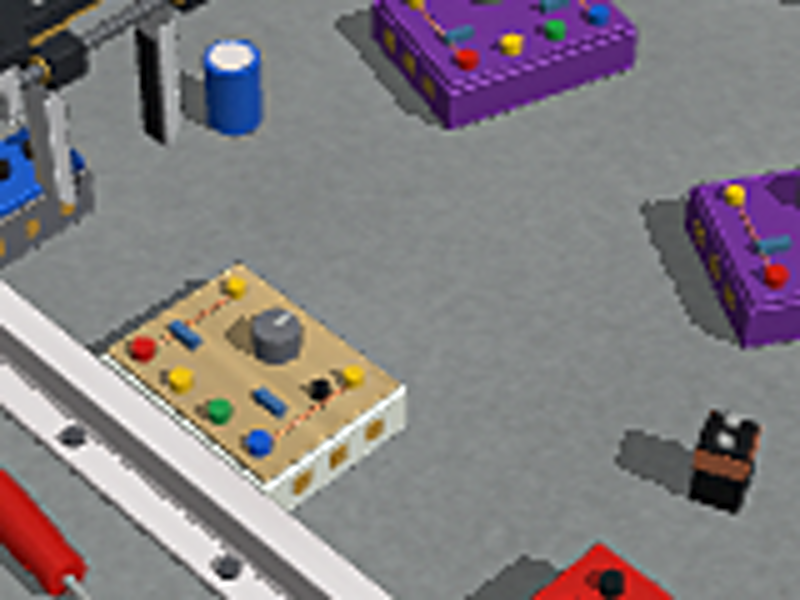

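The module lies along the rail (crop: side from (105,355) to (280,495)), and the fingers are clear beyond its −y end. I'll descend and push along the rail.

>>> {"fn": "step_arm", "kwargs": {"plan": [{"dx":0,"dy":0,"dz":0.35,"rx":0,"ry":0,"rz":0,"claw":0.36},{"dx":0,"dy":0,"dz":0.35,"rx":0,"ry":0,"rz":0,"claw":0.36},{"dx":0,"dy":0,"dz":0.19,"rx":0,"ry":0,"rz":0,"claw":0.36},{"dx":0.15,"dy":0,"dz":0,"rx":0,"ry":0,"rz":0,"claw":0.36},{"dx":0.1,"dy":0,"dz":0,"rx":0,"ry":0,"rz":0,"claw":0.36},{"dx":0.08,"dy":0,"dz":0,"rx":0,"ry":0,"rz":0,"claw":0.36},{"dx":0.08,"dy":0,"dz":0,"rx":0,"ry":0,"rz":0,"claw":0.36},{"dx":0.08,"dy":0,"dz":0,"rx":0,"ry":0,"rz":0,"claw":0.36},{"dx":0,"dy":0,"dz":0,"rx":0,"ry":0,"rz":0,"claw":0.36}]}}

```text
time_s: 11.0
ee_pos: [0.6336, -0.0359, -0.0096]
eef_rot: [3.14, 0.0, 1.617]
force: [-0.3, 0.2, -0.2]
grip_width: 0.0598
grip_force: 0.0
```

```bash
python3 - <<'E'
from h import *
o=telemetry.get_obs(); p=viewer.camera("scene"); print(o["ee_pos"],o["eef_rot"],o["force"],*tips(p,o),sep="\n")
P,m=modrect(p); print(len(P),mrect(P))
E
```

```text
[ 0.63359689 -0.03593423 -0.00957777]
[3.14030471e+00 9.01960535e-05 1.61687567e+00]
[-0.33893984  0.16328989 -0.15242861]
(np.int64(132), [0.021, 0.022, 0.022, 0.024, 0.025], np.float64(-0.01), np.float64(0.013), np.float64(0.025), np.float64(0.045))
(np.int64(163), [0.016, 0.017, 0.019, 0.022, 0.023], np.float64(-0.011), np.float64(0.013), np.float64(-0.043), np.float64(-0.026))
956 (array([636.2,  39.5]), array([ 96.2, 127.1]), 2.3, [[585.5999755859375, 101.0999984741211], [590.7000122070312, -25.899999618530273], [686.7999877929688, -22.100000381469727], [681.7999877929688, 105.0]])
```

>>> {"fn": "step_arm", "kwargs": {"plan": [{"dx":0.1,"dy":0,"dz":0,"rx":0,"ry":0,"rz":0,"claw":0.36},{"dx":0.1,"dy":0,"dz":0,"rx":0,"ry":0,"rz":0,"claw":0.36},{"dx":0.1,"dy":0,"dz":0,"rx":0,"ry":0,"rz":0,"claw":0.36},{"dx":0.1,"dy":0,"dz":0,"rx":0,"ry":0,"rz":0,"claw":0.36},{"dx":0.1,"dy":0,"dz":0,"rx":0,"ry":0,"rz":0,"claw":0.36},{"dx":0.1,"dy":0,"dz":0,"rx":0,"ry":0,"rz":0,"claw":0.36},{"dx":0.1,"dy":0,"dz":0,"rx":0,"ry":0,"rz":0,"claw":0.36},{"dx":0.1,"dy":0,"dz":0,"rx":0,"ry":0,"rz":0,"claw":0.36},{"dx":0.1,"dy":0,"dz":0,"rx":0,"ry":0,"rz":0,"claw":0.36},{"dx":0.1,"dy":0,"dz":0,"rx":0,"ry":0,"rz":0,"claw":0.36}]}}

```text
time_s: 12.05
ee_pos: [0.6287, 0.0638, -0.0102]
eef_rot: [3.141, 0.0, 1.616]
force: [0.6, -5.2, 4.0]
grip_width: 0.0603
grip_force: 2.7
```

>>> {"fn": "step_arm", "kwargs": {"plan": [{"dx":0.08,"dy":0,"dz":0,"rx":0,"ry":0,"rz":0,"claw":0.36},{"dx":0,"dy":0,"dz":0,"rx":0,"ry":0,"rz":0,"claw":0.36}]}}

```text
time_s: 12.25
ee_pos: [0.628, 0.0725, -0.0106]
eef_rot: [-3.141, -0.001, 1.617]
force: [0.2, 0.1, 0.3]
grip_width: 0.0603
grip_force: 0.0
```

```bash
python3 - <<'E'
from h import *
o=telemetry.get_obs(); p=viewer.camera("scene"); print(o["ee_pos"],o["eef_rot"],o["force"],sep="\n")
P,m=modrect(p); print(len(P),mrect(P))
X=cloud(p); im=p["img"].astype(int); k=(im[...,0]>150)&(im[...,1]<70)&(X[...,2]>.03)&(X[...,0]>.56)&(X[...,0]<.70)&(X[...,1]>.2)&(X[...,1]<.3)
print(mrect(X[k]))
E
```

```text
[ 0.62804042  0.07249742 -0.01061747]
[-3.14122305e+00 -5.59444429e-04  1.61690394e+00]
[0.17734388 0.1080414  0.31307106]
1124 (array([630.4, 147.8]), array([ 96.3, 126.3]), 2.1, [[580.0, 209.0], [584.7000122070312, 82.9000015258789], [680.9000244140625, 86.5], [676.2000122070312, 212.60000610351562]])
(array([634.7, 254.2]), array([86.2, 47. ]), 2.1, [[590.7999877929688, 276.1000061035156], [592.5, 229.1999969482422], [678.5999755859375, 232.3000030517578], [676.9000244140625, 279.29998779296875]])
```

>>> {"fn": "step_arm", "kwargs": {"plan": [{"dx":0.05,"dy":0,"dz":0,"rx":0,"ry":0,"rz":0,"claw":0.36},{"dx":0.04,"dy":0,"dz":0,"rx":0,"ry":0,"rz":0,"claw":0.36},{"dx":0.03,"dy":0,"dz":0,"rx":0,"ry":0,"rz":0,"claw":0.36},{"dx":0.02,"dy":0,"dz":0,"rx":0,"ry":0,"rz":0,"claw":0.36},{"dx":0,"dy":0,"dz":0,"rx":0,"ry":0,"rz":0,"claw":0.36}]}}

```text
time_s: 12.8
ee_pos: [0.6277, 0.0853, -0.0105]
eef_rot: [-3.142, -0.0, 1.616]
force: [-0.4, 0.4, 0.6]
grip_width: 0.0605
grip_force: 0.0
```

>>> {"fn": "step_arm", "kwargs": {"plan": [{"dx":0.02,"dy":0,"dz":0,"rx":0,"ry":0,"rz":0,"claw":0.36},{"dx":0,"dy":0,"dz":0,"rx":0,"ry":0,"rz":0,"claw":0.36}]}}

```text
time_s: 13.0
ee_pos: [0.6277, 0.0871, -0.0104]
eef_rot: [3.141, -0.0, 1.616]
force: [0.2, -0.2, 0.7]
grip_width: 0.06
grip_force: 0.1
```

>>> {"fn": "step_arm", "kwargs": {"plan": [{"dx":0.01,"dy":0,"dz":0,"rx":0,"ry":0,"rz":0,"claw":0.36},{"dx":0,"dy":0,"dz":0,"rx":0,"ry":0,"rz":0,"claw":0.36}]}}

```text
time_s: 13.2
ee_pos: [0.6276, 0.0879, -0.0104]
eef_rot: [3.141, 0.0, 1.616]
force: [0.3, -1.8, -0.3]
grip_width: 0.0599
grip_force: 0.8
```

>>> {"fn": "step_arm", "kwargs": {"plan": [{"dx":0.02,"dy":0,"dz":0,"rx":0,"ry":0,"rz":0,"claw":0.36},{"dx":0,"dy":0,"dz":0,"rx":0,"ry":0,"rz":0,"claw":0.36}]}}

```text
time_s: 13.4
ee_pos: [0.6275, 0.0894, -0.0104]
eef_rot: [-3.141, 0.001, 1.615]
force: [-0.7, -5.6, 1.2]
grip_width: 0.0602
grip_force: 3.2
```

>>> {"fn": "step_arm", "kwargs": {"plan": [{"dx":0.01,"dy":0,"dz":0,"rx":0,"ry":0,"rz":0,"claw":0.36},{"dx":0,"dy":0,"dz":0,"rx":0,"ry":0,"rz":0,"claw":0.36}]}}

```text
time_s: 13.6
ee_pos: [0.6274, 0.0894, -0.0104]
eef_rot: [-3.141, 0.002, 1.615]
force: [-1.7, -11.5, 1.9]
grip_width: 0.0603
grip_force: 6.1
```

Contact with the block shows as −11.5 N. I'll finish by reseating the module against the rail with the two-finger push, then check.

>>> {"fn": "step_arm", "kwargs": {"plan": [{"dx":-0.15,"dy":0,"dz":0,"rx":0,"ry":0,"rz":0,"claw":0.36},{"dx":-0.15,"dy":0,"dz":0,"rx":0,"ry":0,"rz":0,"claw":0.36},{"dx":0,"dy":0,"dz":-0.45,"rx":0,"ry":0,"rz":0,"claw":0.36},{"dx":0,"dy":0,"dz":-0.45,"rx":0,"ry":0,"rz":0,"claw":0.36},{"dx":0.33,"dy":-0.25,"dz":0,"rx":0,"ry":0,"rz":0,"claw":0.36},{"dx":0.33,"dy":-0.25,"dz":0,"rx":0,"ry":0,"rz":0,"claw":0.36},{"dx":0.33,"dy":-0.25,"dz":0,"rx":0,"ry":0,"rz":0,"claw":0.36},{"dx":0,"dy":0,"dz":0,"rx":0,"ry":0,"rz":0,"claw":0.36}]}}

```text
time_s: 14.4
ee_pos: [0.5473, 0.1588, 0.0799]
eef_rot: [-3.141, -0.001, 1.619]
force: [0.3, -0.5, -0.7]
grip_width: 0.0604
grip_force: 0.0
```

>>> {"fn": "step_arm", "kwargs": {"plan": [{"dx":0,"dy":0,"dz":0,"rx":0,"ry":0,"rz":-0.09,"claw":0.36},{"dx":0,"dy":0,"dz":0,"rx":0,"ry":0,"rz":-0.09,"claw":0.36},{"dx":0,"dy":0,"dz":0,"rx":0,"ry":0,"rz":-0.09,"claw":0.36},{"dx":0,"dy":0,"dz":0,"rx":0,"ry":0,"rz":-0.09,"claw":0.36},{"dx":0,"dy":0,"dz":0,"rx":0,"ry":0,"rz":-0.09,"claw":0.36},{"dx":0,"dy":0,"dz":0,"rx":0,"ry":0,"rz":-0.09,"claw":0.36},{"dx":0,"dy":0,"dz":0,"rx":0,"ry":0,"rz":-0.09,"claw":0.36},{"dx":0,"dy":0,"dz":0,"rx":0,"ry":0,"rz":-0.09,"claw":0.36},{"dx":0,"dy":0,"dz":0,"rx":0,"ry":0,"rz":-0.09,"claw":0.36},{"dx":0,"dy":0,"dz":0,"rx":0,"ry":0,"rz":-0.09,"claw":0.36}]}}

```text
time_s: 15.4
ee_pos: [0.55, 0.1554, 0.0795]
eef_rot: [3.141, 0.0, 3.034]
force: [0.6, -0.4, 1.2]
grip_width: 0.0602
grip_force: 0.0
```

>>> {"fn": "step_arm", "kwargs": {"plan": [{"dx":0,"dy":0,"dz":0,"rx":0,"ry":0,"rz":-0.09,"claw":0.36},{"dx":0,"dy":0,"dz":0,"rx":0,"ry":0,"rz":0,"claw":0.36}]}}

```text
time_s: 15.6
ee_pos: [0.55, 0.1555, 0.0796]
eef_rot: [3.141, 0.0, -3.111]
force: [0.5, 0.9, 0.0]
grip_width: 0.0602
grip_force: 0.0
```

```bash
python3 - <<'E'
from h import *
o=telemetry.get_obs(); p=viewer.camera("scene"); print(o["ee_pos"],o["eef_rot"],sep="\n")
P,m=modrect(p); print(len(P),mrect(P)); save(p,"s7")
cv2.imwrite("pics/c7.png",cv2.resize(p["img"][160:290,290:420,::-1],(600,600),interpolation=cv2.INTER_CUBIC))
E
```

```text
[0.54996398 0.15551146 0.07957315]
[ 3.14140906e+00  1.80773133e-04 -3.11086992e+00]
1118 (array([629.6, 163.5]), array([ 95.6, 124.9]), 2.4, [[579.2999877929688, 223.89999389648438], [584.5, 99.0999984741211], [680.0, 103.0999984741211], [674.7999877929688, 227.8000030517578]])
```

View pics/c7.png

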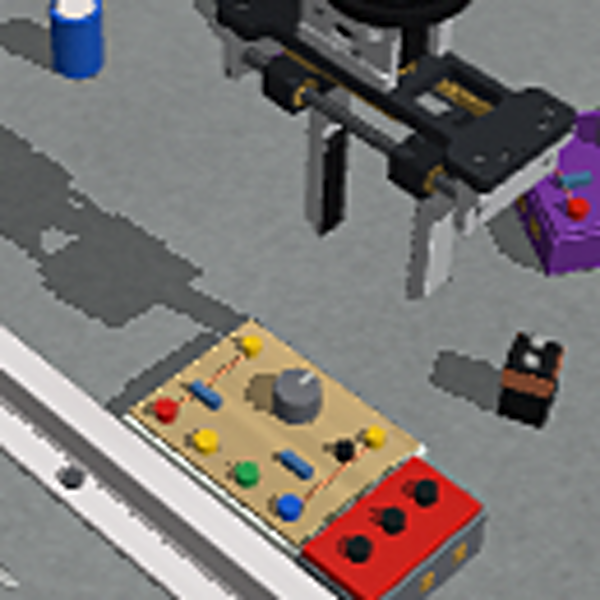

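The module sits against the red block (crop edge (300,545)–(420,455)) and along the rail. Now the gentle seating press.

>>> {"fn": "step_arm", "kwargs": {"plan": [{"dx":0,"dy":0,"dz":0.35,"rx":0,"ry":0,"rz":0,"claw":0.36},{"dx":0,"dy":0,"dz":0.35,"rx":0,"ry":0,"rz":0,"claw":0.36},{"dx":0,"dy":0,"dz":0.19,"rx":0,"ry":0,"rz":-0.005,"claw":0.36},{"dx":0,"dy":0,"dz":0,"rx":0,"ry":0,"rz":0,"claw":0.36},{"dx":-0.06,"dy":0,"dz":0,"rx":0,"ry":0,"rz":0,"claw":0.36},{"dx":-0.06,"dy":0,"dz":0,"rx":0,"ry":0,"rz":0,"claw":0.36},{"dx":-0.04,"dy":0,"dz":0,"rx":0,"ry":0,"rz":0,"claw":0.36},{"dx":-0.03,"dy":0,"dz":0,"rx":0,"ry":0,"rz":0,"claw":0.36},{"dx":-0.02,"dy":0,"dz":0,"rx":0,"ry":0,"rz":0,"claw":0.36},{"dx":0,"dy":0,"dz":0,"rx":0,"ry":0,"rz":0,"claw":0.36}]}}

```text
time_s: 16.65
ee_pos: [0.5706, 0.1573, -0.0093]
eef_rot: [3.142, 0.0, -3.105]
force: [-0.6, 0.6, -0.6]
grip_width: 0.0601
grip_force: 0.0
```

>>> {"fn": "step_arm", "kwargs": {"plan": [{"dx":-0.02,"dy":0,"dz":0,"rx":0,"ry":0,"rz":0,"claw":0.36},{"dx":0,"dy":0,"dz":0,"rx":0,"ry":0,"rz":0,"claw":0.36}]}}

```text
time_s: 16.85
ee_pos: [0.5723, 0.1574, -0.0095]
eef_rot: [-3.142, -0.0, -3.105]
force: [-2.9, -0.7, 2.6]
grip_width: 0.06
grip_force: 1.4
```

>>> {"fn": "step_arm", "kwargs": {"plan": [{"dx":-0.02,"dy":0,"dz":0,"rx":0,"ry":0,"rz":0,"claw":0.36},{"dx":0,"dy":0,"dz":0,"rx":0,"ry":0,"rz":0,"claw":0.36}]}}

```text
time_s: 17.05
ee_pos: [0.5726, 0.1574, -0.0095]
eef_rot: [-3.141, -0.005, -3.104]
force: [-16.7, -1.6, 12.3]
grip_width: 0.0603
grip_force: 8.3
```

>>> {"fn": "step_arm", "kwargs": {"plan": [{"dx":0.05,"dy":0,"dz":0,"rx":0,"ry":0,"rz":0,"claw":0.36},{"dx":0.15,"dy":0,"dz":0,"rx":0,"ry":0,"rz":0,"claw":0.36},{"dx":0,"dy":0,"dz":-0.4,"rx":0,"ry":0,"rz":0,"claw":0.36},{"dx":0,"dy":0,"dz":-0.5,"rx":0,"ry":0,"rz":0,"claw":0.36},{"dx":0.4,"dy":-0.3,"dz":-0.1,"rx":0,"ry":0,"rz":0,"claw":0.36},{"dx":0.4,"dy":-0.3,"dz":0,"rx":0,"ry":0,"rz":0,"claw":0.36},{"dx":0.4,"dy":-0.3,"dz":0,"rx":0,"ry":0,"rz":0,"claw":0.36},{"dx":0,"dy":0,"dz":0,"rx":0,"ry":0,"rz":0,"claw":0.36}]}}

```text
time_s: 17.85
ee_pos: [0.4349, 0.0608, 0.09]
eef_rot: [-3.141, -0.001, -3.106]
force: [0.1, -0.2, -0.8]
grip_width: 0.0605
grip_force: 0.0
```

```bash
python3 - <<'E'
from h import *
p=viewer.camera("scene"); P,m=modrect(p); print(mrect(P)); 
t=viewer.camera("top"); Q,m=modrect(t); print(mrect(Q))
X=cloud(t)
def box(x0,x1,y0,y1,lo,hi):
    Y=X.reshape(-1,3); return Y[(Y[:,0]>x0)&(Y[:,0]<x1)&(Y[:,1]>y0)&(Y[:,1]<y1)&(Y[:,2]>lo)&(Y[:,2]<hi)]
print("batt",mrect(box(.46,.54,.2,.26,.03,.06))); print("cap",mrect(box(.46,.53,-.19,-.12,.03,.06)))
a=cv2.resize(p["img"][180:300,290:410,::-1],(400,400),interpolation=cv2.INTER_CUBIC); b=cv2.resize(t["img"][145:235,240:330,::-1],(400,400),interpolation=cv2.INTER_CUBIC)
cv2.imwrite("pics/c8.png",np.hstack([a,b]))
E
```

```text
(array([632.5, 163.6]), array([ 95.8, 125.4]), 1.7, [[582.7999877929688, 224.89999389648438], [586.4000244140625, 99.5999984741211], [682.2000122070312, 102.30000305175781], [678.5999755859375, 227.6999969482422]])
(array([631. , 165.7]), array([ 95.1, 124.4]), 1.4, [[581.9000244140625, 226.6999969482422], [585.0, 102.4000015258789], [680.0999755859375, 104.69999694824219], [677.0, 229.0]])
batt (array([497.3, 229.3]), array([25.7, 26.3]), 25.8, [[480.0, 235.5], [491.5, 211.89999389648438], [514.5999755859375, 223.10000610351562], [503.20001220703125, 246.6999969482422]])
cap (array([ 493.9, -157.9]), array([31.5, 32.4]), 17.1, [[474.1000061035156, -147.10000610351562], [483.6000061035156, -178.10000610351562], [513.7000122070312, -168.8000030517578], [504.20001220703125, -137.8000030517578]])
```

View pics/c8.png

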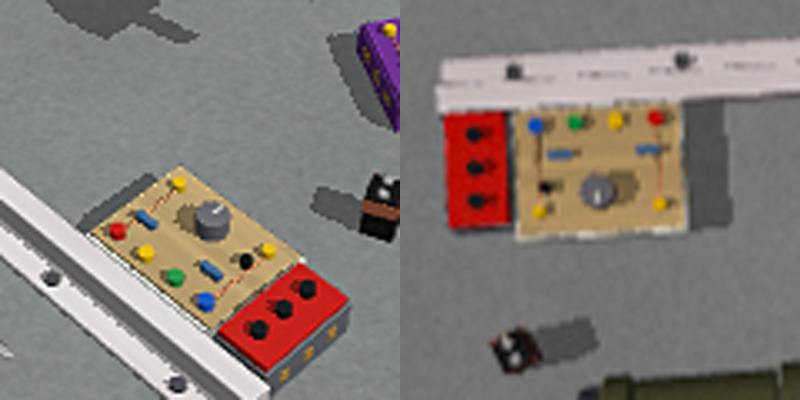

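The module is flush with the rail. The press shifted it about 2 mm and straightened it, so the block end may have opened a hair. I'll do one gentle nudge with closed fingers at the middle of the free end.

>>> {"fn": "step_arm", "kwargs": {"plan": [{"dx":-0.4,"dy":-0.026,"dz":0,"rx":0,"ry":0,"rz":0,"claw":1},{"dx":-0.4,"dy":-0.026,"dz":0,"rx":0,"ry":0,"rz":0,"claw":1},{"dx":-0.4,"dy":-0.026,"dz":0,"rx":0,"ry":0,"rz":0,"claw":1},{"dx":-0.4,"dy":-0.026,"dz":0,"rx":0,"ry":0,"rz":0,"claw":1},{"dx":-0.4,"dy":-0.026,"dz":0,"rx":0,"ry":0,"rz":0,"claw":1},{"dx":0,"dy":0,"dz":0,"rx":0,"ry":0,"rz":0,"claw":1}]}}

```text
time_s: 18.55
ee_pos: [0.6427, 0.0579, 0.0885]
eef_rot: [-3.142, 0.001, -3.104]
force: [-0.5, -0.0, -0.2]
grip_width: 0.016
grip_force: 0.0
```

>>> {"fn": "step_arm", "kwargs": {"plan": [{"dx":0.09,"dy":0,"dz":0.35,"rx":0,"ry":0,"rz":0,"claw":1},{"dx":0,"dy":0,"dz":0.35,"rx":0,"ry":0,"rz":0,"claw":1},{"dx":0,"dy":0,"dz":0.28,"rx":0,"ry":0,"rz":0,"claw":1},{"dx":0,"dy":0.1,"dz":0,"rx":0,"ry":0,"rz":0,"claw":1},{"dx":0,"dy":0.07,"dz":0,"rx":0,"ry":0,"rz":0,"claw":1},{"dx":0,"dy":0.05,"dz":0,"rx":0,"ry":0,"rz":0,"claw":1},{"dx":0,"dy":0.03,"dz":0,"rx":0,"ry":0,"rz":0,"claw":1},{"dx":0,"dy":0,"dz":0,"rx":0,"ry":0,"rz":0,"claw":1}]}}

```text
time_s: 19.35
ee_pos: [0.6296, 0.0826, -0.0065]
eef_rot: [3.142, 0.002, -3.104]
force: [-0.1, -0.7, 0.5]
grip_width: 0.0003
grip_force: 0.0
```

```bash
python3 - <<'E'
from h import *
o=telemetry.get_obs(); p=viewer.camera("scene"); print(o["ee_pos"],o["grip_width"],*tips(p,o),sep="\n"); P,m=modrect(p); print(mrect(P))
E
```

```text
[ 0.629566    0.08260837 -0.0064585 ]
0.00032303857860903416
(np.int64(191), [0.014, 0.016, 0.017, 0.017, 0.019], np.float64(-0.012), np.float64(0.01), np.float64(-0.008), np.float64(0.02))
(np.int64(93), [0.014, 0.016, 0.017, 0.017, 0.019], np.float64(-0.012), np.float64(-0.007), np.float64(-0.012), np.float64(0.008))
(array([632.5, 163.5]), array([ 95.3, 126.3]), 2.4, [[582.2000122070312, 224.60000610351562], [587.5999755859375, 98.4000015258789], [682.7999877929688, 102.4000015258789], [677.4000244140625, 228.60000610351562]])
```

>>> {"fn": "step_arm", "kwargs": {"plan": [{"dx":0,"dy":0.02,"dz":0,"rx":0,"ry":0,"rz":0,"claw":1},{"dx":0,"dy":0.02,"dz":0,"rx":0,"ry":0,"rz":0,"claw":1},{"dx":0,"dy":0,"dz":0,"rx":0,"ry":0,"rz":0,"claw":1}]}}

```text
time_s: 19.7
ee_pos: [0.6289, 0.0861, -0.0076]
eef_rot: [3.142, -0.0, -3.105]
force: [-0.3, -0.6, 0.1]
grip_width: 0.0005
grip_force: 0.0
```

>>> {"fn": "step_arm", "kwargs": {"plan": [{"dx":0,"dy":0.015,"dz":0,"rx":0,"ry":0,"rz":0,"claw":1},{"dx":0,"dy":0,"dz":0,"rx":0,"ry":0,"rz":0,"claw":1}]}}

```text
time_s: 19.9
ee_pos: [0.6289, 0.0868, -0.0076]
eef_rot: [-3.141, -0.0, -3.105]
force: [0.4, -3.8, 1.0]
grip_width: 0.0001
grip_force: 2.2
```

>>> {"fn": "step_arm", "kwargs": {"plan": [{"dx":0,"dy":0.01,"dz":0,"rx":0,"ry":0,"rz":0,"claw":1},{"dx":0,"dy":0,"dz":0,"rx":0,"ry":0,"rz":0,"claw":1}]}}

```text
time_s: 20.1
ee_pos: [0.6289, 0.0869, -0.0076]
eef_rot: [-3.139, -0.0, -3.105]
force: [-0.4, -11.0, 1.9]
grip_width: 0.0004
grip_force: 5.5
```

Firm against the block: the force rises with no motion. I'll retract and do the final check.

>>> {"fn": "step_arm", "kwargs": {"plan": [{"dx":0,"dy":-0.04,"dz":0,"rx":0,"ry":0,"rz":0,"claw":1},{"dx":0,"dy":-0.15,"dz":0,"rx":0,"ry":0,"rz":0,"claw":1},{"dx":0,"dy":0,"dz":-0.4,"rx":0,"ry":0,"rz":0,"claw":1},{"dx":0,"dy":0,"dz":-0.5,"rx":0,"ry":0,"rz":0,"claw":1},{"dx":0,"dy":0,"dz":-0.1,"rx":0,"ry":0,"rz":0,"claw":1},{"dx":0.4,"dy":-0.2,"dz":0,"rx":0,"ry":0,"rz":0,"claw":1},{"dx":0.4,"dy":-0.2,"dz":0,"rx":0,"ry":0,"rz":0,"claw":1},{"dx":0.4,"dy":-0.2,"dz":0,"rx":0,"ry":0,"rz":0,"claw":1},{"dx":0.4,"dy":0,"dz":0,"rx":0,"ry":0,"rz":0,"claw":1},{"dx":0,"dy":0,"dz":0,"rx":0,"ry":0,"rz":0,"claw":1}]}}

```text
time_s: 21.1
ee_pos: [0.4679, 0.0028, 0.0918]
eef_rot: [3.141, -0.002, -3.106]
force: [0.4, -0.4, 0.3]
grip_width: 0.0002
grip_force: 0.0
```

```bash
python3 - <<'E'
from h import *
p=viewer.camera("scene"); P,m=modrect(p); print(mrect(P)); 
t=viewer.camera("top"); Q,m=modrect(t); print(mrect(Q))
a=cv2.resize(p["img"][190:290,300:400,::-1],(400,400),interpolation=cv2.INTER_CUBIC); b=cv2.resize(t["img"][150:220,245:315,::-1],(400,400),interpolation=cv2.INTER_CUBIC)
cv2.imwrite("pics/c9.png",np.hstack([a,b]))
E
```

```text
(array([632.6, 163.9]), array([ 95.8, 127.3]), 0.9, [[583.5999755859375, 226.6999969482422], [585.7000122070312, 99.5], [681.5, 101.0999984741211], [679.4000244140625, 228.3000030517578]])
(array([631. , 166.4]), array([ 96.9, 125.4]), 1.8, [[580.5, 227.5], [584.5, 102.19999694824219], [681.4000244140625, 105.30000305175781], [677.4000244140625, 230.60000610351562]])
```

View pics/c9.png

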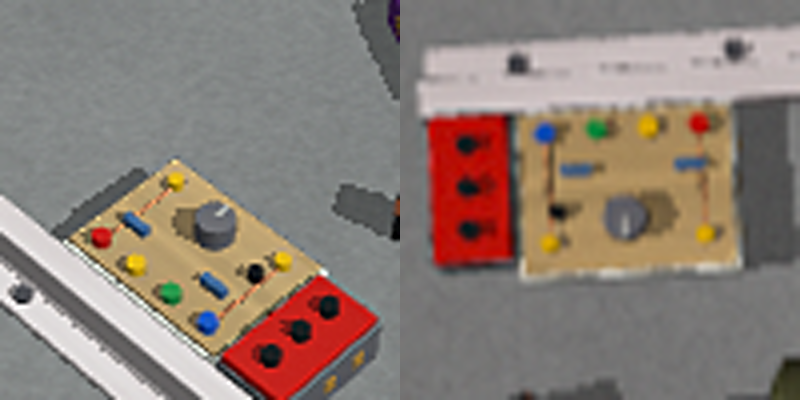

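The module is flush along the rail and up against the red block in both views, and the arm is clear.

```bash
python3 -c "
from station import hand_in
print(hand_in())"
```

```text
the job is handed in; nothing more can be done
None
```

I pushed the white module flush against the rail and up against the red-topped block, both confirmed by contact force and two camera views, and handed the job in at about 21 s; on a first, failed approach the fingers passed just over its top without force, because the reported tool height was about 37 mm too low.

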